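# Sweep loose keystone jacks into the parts pan

### The job

Clear the service mat: with the closed fingertips, gently sweep all three loose keystone jack modules across the mat and well inside the three-walled parts pan through its open side. Slide them only: do not pinch them, press hard on them, or lift them off the mat, and leave the jar and everything else on the bench where it stands.

Things in the scene. Friction and masses are not known exactly. Their poses are not given: they have to be found in the camera images.
- pan: Bare aluminium parts pan fixed on the mat, left: three walls 30 mm high, 4 mm thick round a floor 110 mm deep (x) by 200 mm wide (y) inside, level with the mat, no lip. Origin: floor centre at mat level. Its -x side is open and faces roughly the robot's right (-y), up to 0.3 rad off; back wall at +x.
- pan_mouth (a point): Middle of the pan's open side at mat level, axes as the pan: x points into the pan, y along the opening (which reaches 100 mm to either side).
- jack1: Keystone jack module, a small white and grey plastic block 32 x 18 x 20 mm (x, y, z) with a black socket in one end, about 18 g, loose on the mat. Origin at its centre, 10 mm above the mat when flat; x is its long axis. The fixed rubber mat's top is at z = 0.002 m. All three jacks are alike.
- jack2: Keystone jack module, a small white and grey plastic block 32 x 18 x 20 mm (x, y, z) with a black socket in one end, about 18 g, loose on the mat. Origin at its centre, 10 mm above the mat when flat; x is its long axis. The fixed rubber mat's top is at z = 0.002 m.
- jack3: Keystone jack module, a small white and grey plastic block 32 x 18 x 20 mm (x, y, z) with a black socket in one end, about 18 g, loose on the mat. Origin at its centre, 10 mm above the mat when flat; x is its long axis. The fixed rubber mat's top is at z = 0.002 m.
- jar: Small closed round jar, 36 mm diameter, 42 mm high, grey with a steel lid, standing on the mat among the jacks; not to be disturbed. Origin at the centre of its underside.
- tape: Roll of grey electrical tape lying flat on the mat, 60 mm diameter, 19 mm high; not to be disturbed. Origin at the centre of its underside.
- adapter: White power adapter block 42 x 72 x 30 mm (x, y, z), with an 18 mm plug stub at +y, on the far edge of the mat; not to be disturbed. Origin at the centre of its underside.
- screwdriver: Screwdriver with grey handle, 190 mm long, lying on the bench beyond the mat; not to be disturbed. Origin under its middle, x along the tool.
- mug: White mug, 80 mm diameter, 90 mm high, on the bench at the robot's right, handle at its +y; not to be disturbed. Origin at the centre of its underside.
- tester: Grey cable tester 120 x 62 x 26 mm lying on the bench at the left, behind the pan; not to be disturbed. Origin at the centre of its underside.

How it is judged:
At the end, for the whole second after the job is handed in: The centre of each of the three jacks is inside the pan, more than 20 mm in from its open side, low on the floor (centre below 26 mm) and at rest; the jar, tape, adapter, screwdriver, mug and tester are within 20 mm of where they started (x of jack1 in the frame of pan_mouth between 0.02 and 0.11 m and y of jack1 in the frame of pan_mouth between -0.1 and 0.1 m and height (world z) of each of jack1, jack2, jack3 below 0.026 m and linear speed of each of jack1, jack2, jack3 below 0.02 m/s and x of jack2 in the frame of pan_mouth between 0.02 and 0.11 m and y of jack2 in the frame of pan_mouth between -0.1 and 0.1 m and x of jack3 in the frame of pan_mouth between 0.02 and 0.11 m and y of jack3 in the frame of pan_mouth between -0.1 and 0.1 m and distance of each of jar, tape, adapter, screwdriver, mug, tester from where it was at the start of the episode below 0.02 m); the robot touches nothing.
It fails at once if a jack was lifted off the mat (centre above 26 mm) (height (world z) of any of jack1, jack2, jack3 above 0.026 m).
It fails at once if a jack was pinched or pressed hard (more than 15 N from the fingers) (contact force between the fingers and jack1 above 15 N or contact force between the fingers and jack2 above 15 N or contact force between the fingers and jack3 above 15 N).
It fails at once if a jack was flicked (faster than 0.6 m/s) (linear speed of any of jack1, jack2, jack3 above 0.6 m/s).
It fails at once if the jar or another thing on the bench was moved by more than 20 mm (distance of any of jar, tape, adapter, screwdriver, mug, tester from where it was at the start of the episode above 0.02 m).
It also fails if it takes over 72 s, if anything falls off the work surface, if the arm or the gripper's body presses on something with over 40 N, if the wrist force passes 120 N, or if a joint passes its speed limit or range.

### The arm

A 7-joint arm with a two-finger parallel gripper is mounted at the origin on the work surface. World frame = base frame: x ahead of the robot, y to its left, z up, the work surface at z = 0. Lengths are in m, angles in rad, forces in N, time in s.
With the tool pointing down it reaches from about 0.4 to 0.925 m from the base axis. Payload 4.1 kg.
Tool frame: the origin (TCP) lies at the very end of the fingers, on their centre line; the grasp point (between the pads) lies 19 mm behind it; z points along the fingers, y is the line along which they close (so a half turn about z gives the same grasp; the last joint's range is limited). The gripper opens to 85 mm and grips with 20 to 120 N. Pads are 22 mm wide; open, the fingers measure 114 mm over their backs; the gripper's body (76 mm by 85 mm) begins 54 mm behind the grasp point. The pads swing forward as they close: fully open they stand 13 mm farther back than shut.
Start: joints at [-1.296, 0.398, 0.045, 1.537, -0.019, 1.207, -0.051], TCP at [0.237, 0.605, 0.231] pointing down, gripper open.
Joint ranges: [-2.82, 2.82], [-0.49, 2.23], [-1.37, 1.46], [0, 2.46], [-1.36, 4.5], [0.23, 2], [-2.94, 2.94]. Speed limits (rad/s): [2.57, 2.57, 3.14, 3.14, 3.14, 3.14, 3.14].

### API

Orientations are given as a 3x3 rotation matrix whose columns are the frame's x, y, z axes.
In Python, from cell import robot, eyes gives the robot as it stands.
- The arm moves only by the shell command python3 -m inch 'ROWS' [FORCE]. ROWS is JSON, a list of rows, each a list of 7 numbers: the shift along the world's x, y, z in m, then the turn, a rotation vector about the world's x, y, z in rad, then the opening in per cent of the stroke, from 0 (shut) to 100 (fully open). In form: [[tx, ty, tz, wx, wy, wz, fingers], ...]. A call has 1 to 5 rows; each row shifts and turns the commanded pose from where the row before left it; what a row does not reach is not made up. A row lasts 1/10 s, in which the tool goes at most 50 mm and 8.59 degrees, less where a joint would pass 70% of its speed; a pose out of reach is approached as far as the arm can. A call with a gripper value outside its range is refused whole. The fingers move at their own pace and stop on an object; FORCE is the grip in N (left out, the last holds). Time passes only in rows, so rows that do not move let the fingers close. It gives the time, the measured TCP pose, the force, the opening and the grip force at its end, in the units of the state.
- robot.read_state(): the state, without advancing time (a new reading comes with each control period).
- eyes.read_camera(name): name is "scene" or "top" or "wrist"; returns a dict with "color" (400x640x3 uint8, blue, green, red), "fx", "fy", "cx", "cy" (pixels), "extrinsics" (4x4, takes a point from camera to world coordinates); the wrist camera has in their place "tool_from_camera" (4x4, takes a point from camera to tool coordinates, whose origin is the TCP and whose axes are the flange's). Camera axes: x right, y down, z forward; pixel columns grow to the right and rows downward; lengths in m; the calibration is good to about 2 mm. A picture is of the moment at which its call begins: read the wrist's pose just before it. There is no depth.
- robot.finish_job(): hands the job in; it is judged then, once.
Trained networks look in the newest picture that a camera, given by its name, has taken for a name from the list of things; names that differ only in an ending like _2 or _b are one class to them, and where a whole thing is asked for, a point or a joint stands for the part that bears it (a point fixed in the world has none). Each returns a list of dicts, best first, with "conf" (0 to 1); they miss things now and then, are a little off and sometimes report something else, mostly with a low value. They report only what shows in the picture. A call takes as long as a camera call.
- eyes.boxes_of(camera, label): "location" ([x, y, z] in m, in the coordinates of the camera as it stood for that picture, good to about 4 mm: the middle of the surface that is visible of it).
- eyes.regions_of(camera, label): "mask" (400x640 bool, what is visible of it).
The state is a dict: "t": time; "joint_pos": joint angles; "joint_velocities": joint speeds; "tau": joint torques, N m; "eef_pos": TCP position; "tool_rot": TCP orientation; "ft_force": force on the tool from outside, world axes, zero at the start; "ft_torque": the same for the moment, N m; "width": finger opening in m; "grip_force": force on a finger pad.
Only numpy, scipy, OpenCV 4.12 (cv2) and the standard library are available. Lean on these libraries where they do the work, as an engineer would, in place of code of your own. Each camera call takes 0.05 s, during which the arm holds its last target. There are 200 camera calls.

## Working session

There is one attempt and no reset: what is moved stays moved. The work goes in short steps, Python scripts to look and compute and a shell command to move; the robot and the scene stay as the last step left them, time stands still between calls to the robot, and variables do not carry over. Pictures are saved under pics/ and viewed, at most 10 in all, crops included, and the job is handed in when it is done.

```bash
mkdir -p pics; cat > h.py <<'E'
import numpy as np, cv2
from cell import robot, eyes
def locs(cam, labels):
    im=eyes.read_camera(cam); E=np.array(im["extrinsics"]); out={}
    for l in labels:
        for d in eyes.boxes_of(cam,l)[:4]:
            p=E[:3,:3]@np.array(d["location"])+E[:3,3]
            uv=None; c=d["location"]; uv=(im["fx"]*c[0]/c[2]+im["cx"], im["fy"]*c[1]/c[2]+im["cy"])
            print(cam,l,round(d["conf"],2),np.round(p,3),np.round(uv))
    return im
def ray(im,u,v,z):
    E=np.array(im["extrinsics"]); d=E[:3,:3]@np.array([(u-im["cx"])/im["fx"],(v-im["cy"])/im["fy"],1]); o=E[:3,3]
    return o+d*(z-o[2])/d[2]
E
python3 - <<'E'
from h import *
im=locs("top",["jack1","jar","tape","adapter","pan","mug","tester","screwdriver"])
cv2.imwrite("pics/top0.png",im["color"])
for l in ["jack1","pan"]:
    for d in eyes.regions_of("top",l)[:4]:
        m=d["mask"].astype(np.uint8); c=max(cv2.findContours(m,0,2)[0],key=cv2.contourArea)
        b=cv2.boxPoints(cv2.minAreaRect(c))
        print(l,d["conf"],[np.round(ray(im,*q,0.022 if l!="pan" else .032)[:2],3).tolist() for q in b])
s=robot.read_state(); print(s["t"],s["eef_pos"],np.round(s["tool_rot"],2),s["width"])
E
```

```text
top jack1 0.54 [ 0.637 -0.2    0.022] [395. 191.]
top jar 0.49 [ 0.523 -0.145  0.043] [379. 230.]
top tape 0.79 [ 0.426 -0.292  0.02 ] [432. 265.]
top tape 0.34 [ 0.718 -0.062  0.034] [347. 164.]
top adapter 0.68 [ 0.719 -0.066  0.035] [348. 163.]
top pan 0.82 [ 0.552  0.247 -0.002] [241. 225.]
top pan 0.74 [ 0.716 -0.064  0.037] [347. 164.]
top pan 0.39 [ 0.64  -0.204  0.021] [397. 190.]
top mug 0.9 [ 0.643 -0.461  0.051] [490. 185.]
top mug 0.24 [ 0.521 -0.149  0.045] [381. 231.]
top tester 0.94 [0.5   0.47  0.025] [159. 245.]
top screwdriver 0.88 [0.789 0.153 0.019] [272. 143.]
jack1 0.62 [[0.597, 0.027], [0.61, 0.014], [0.588, -0.007], [0.575, 0.006]]
jack1 0.46 [[0.424, 0.035], [0.44, 0.027], [0.425, -0.002], [0.409, 0.007]]
jack1 0.39 [[0.636, -0.183], [0.66, -0.209], [0.645, -0.222], [0.621, -0.196]]
pan 0.74 [[0.466, 0.322], [0.672, 0.284], [0.645, 0.164], [0.44, 0.205]]
0.55 [0.2373668  0.60513941 0.23133403] [[-0.93  0.37  0.  ]
 [ 0.37  0.93  0.  ]
 [-0.    0.   -1.  ]] 0.08499873042400573
```

View pics/top0.png

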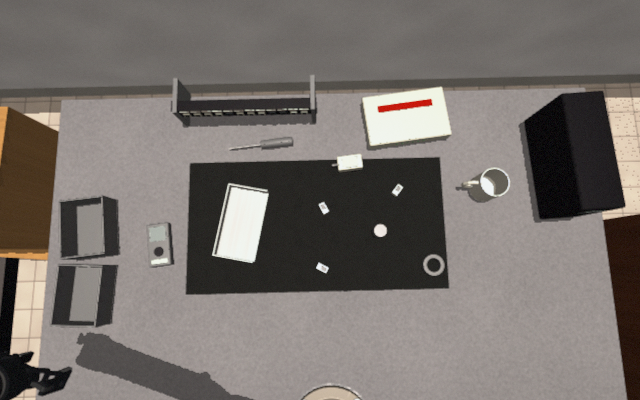

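The picture shows three jacks at about (323,208), (322,268) and (397,190), the jar at (380,230), and the pan at (241,223) with its mouth facing right. The networks agree with this. I'll move over to the nearest jack, (0.592, 0.010), closing the fingers and turning the tool on the way.

```bash
python3 -m inch '[[0.022,-0.040,0,0,0,-0.12,0],[0.022,-0.040,0,0,0,-0.12,0],[0.022,-0.040,0,0,0,-0.12,0],[0.022,-0.040,0,0,0,-0.12,0],[0.022,-0.040,0,0,0,-0.12,0]]'
python3 -m inch '[[0.022,-0.040,0,0,0,-0.12,0],[0.022,-0.040,0,0,0,-0.12,0],[0.022,-0.040,0,0,0,-0.12,0],[0.022,-0.040,0,0,0,-0.12,0],[0.022,-0.040,0,0,0,-0.12,0]]'
python3 -m inch '[[0.022,-0.040,0,0,0,0,0],[0.022,-0.040,0,0,0,0,0],[0.022,-0.040,0,0,0,0,0],[0.022,-0.040,0,0,0,0,0],[0.022,-0.040,0,0,0,0,0]]'
python3 -m inch '[[0,0,0,0,0,0,0],[0,0,0,0,0,0,0]]'
python3 -c "
from h import *
print(np.round(robot.read_state()['tool_rot'],3))"
```

```text
t: 1.05
eef_pos: [0.3481, 0.4035, 0.2316]
tool_rot: [[-0.558, 0.83, 0.0], [0.83, 0.558, 0.001], [0.0, 0.001, -1.0]]
ft_force: [1.4, -0.5, 0.8]
width: 0.0124
grip_force: 0.0
t: 1.55
eef_pos: [0.458, 0.2035, 0.2318]
tool_rot: [[0.008, 1.0, 0.001], [1.0, -0.008, 0.001], [0.001, 0.001, -1.0]]
ft_force: [0.3, -0.3, -0.1]
width: 0.0002
grip_force: 0.0
t: 2.05
eef_pos: [0.5681, 0.0037, 0.2317]
tool_rot: [[0.002, 1.0, 0.001], [1.0, -0.002, 0.001], [0.001, 0.001, -1.0]]
ft_force: [0.5, 0.6, -0.0]
width: -0.0
grip_force: 0.0
t: 2.25
eef_pos: [0.5675, 0.0038, 0.2313]
tool_rot: [[0.006, 1.0, 0.0], [1.0, -0.006, -0.0], [-0.0, 0.0, -1.0]]
ft_force: [-0.9, -0.1, 0.3]
width: 0.0001
grip_force: 0.0
[[ 0.006  1.     0.   ]
 [ 1.    -0.006 -0.   ]
 [-0.     0.    -1.   ]]
```

```bash
python3 -m inch '[[0.013,-0.020,-0.045,0,0,0,0],[0.012,-0.020,-0.045,0,0,0,0],[0,0,-0.045,0,0,0,0],[0,0,-0.045,0,0,0,0],[0,0,-0.025,0,0,0,0]]'
python3 -m inch '[[0,0,-0.010,0,0,0,0],[0,0,-0.007,0,0,0,0],[0,0,0,0,0,0,0]]'
python3 -m inch '[[0,0.005,0,0,0,0,0],[0,0.005,0,0,0,0,0],[0,0.005,0,0,0,0,0],[0,0.005,0,0,0,0,0],[0,0.005,0,0,0,0,0]]'
python3 -m inch '[[0,0.008,0,0,0,0,0],[0,0.008,0,0,0,0,0],[0,0.008,0,0,0,0,0],[0,0.008,0,0,0,0,0],[0,0.008,0,0,0,0,0]]'
python3 - <<'E'
from h import *
im=locs("top",["jack1"]); im2=eyes.read_camera("scene")
w=eyes.read_camera("wrist")
cv2.imwrite("pics/a1.png",np.hstack([cv2.resize(im["color"][140:300,200:456],(400,250)),cv2.resize(w["color"],(400,250))]))
E
```

```text
t: 2.75
eef_pos: [0.5891, -0.0314, 0.024]
tool_rot: [[0.0, 1.0, -0.006], [1.0, -0.0, 0.002], [0.002, -0.006, -1.0]]
ft_force: [-1.1, -0.3, -0.1]
width: -0.0001
grip_force: 0.0
t: 3.05
eef_pos: [0.5924, -0.0333, 0.0112]
tool_rot: [[0.002, 1.0, 0.001], [1.0, -0.002, 0.0], [0.0, 0.001, -1.0]]
ft_force: [-0.6, 0.7, -0.2]
width: -0.0001
grip_force: 0.0
t: 3.55
eef_pos: [0.5921, -0.0085, 0.0111]
tool_rot: [[0.003, 1.0, 0.001], [1.0, -0.003, 0.0], [0.0, 0.001, -1.0]]
ft_force: [0.6, -0.3, -0.3]
width: 0.0005
grip_force: 0.0
t: 4.05
eef_pos: [0.5919, 0.0316, 0.0107]
tool_rot: [[0.003, 1.0, 0.0], [1.0, -0.003, 0.0], [0.0, 0.0, -1.0]]
ft_force: [0.5, -0.0, 0.5]
width: 0.0002
grip_force: 0.1
top jack1 0.65 [0.426 0.022 0.02 ] [320. 267.]
top jack1 0.52 [0.554 0.245 0.002] [241. 224.]
top jack1 0.51 [ 0.637 -0.201  0.022] [396. 191.]
```

View pics/a1.png

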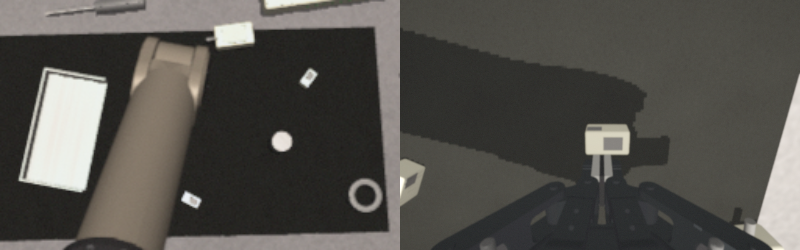

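The wrist view (right half) shows the jack flush and broadside against the fingertips at (607,140). I'll push on along +y.

```bash
python3 -m inch '[[0,0.011,0,0,0,0,0],[0,0.014,0,0,0,0,0],[0,0.015,0,0,0,0,0],[0,0.015,0,0,0,0,0],[0,0.015,0,0,0,0,0]]'
python3 - <<'E'
from h import *
w=eyes.read_camera("wrist"); print(w["tool_from_camera"],w["fx"],w["cx"],w["cy"])
for d in eyes.boxes_of("wrist","jack1")[:3]:
    print(d["conf"],np.array(w["tool_from_camera"])@np.array([*d["location"],1]))
E
```

```text
t: 4.75
eef_pos: [0.5918, 0.1029, 0.0107]
tool_rot: [[0.002, 1.0, 0.0], [1.0, -0.002, 0.0], [0.0, 0.0, -1.0]]
ft_force: [0.7, -0.8, -0.7]
width: 0.0002
grip_force: 0.1
[[ 2.16149897e-04 -9.56359393e-01 -2.92192856e-01  7.47106608e-02]
 [ 9.99999797e-01  3.16272655e-05  6.36233287e-04 -5.14942853e-04]
 [-5.99226419e-04 -2.92192934e-01  9.56359206e-01 -1.42586824e-01]
 [ 0.00000000e+00  0.00000000e+00  0.00000000e+00  1.00000000e+00]] 313.095821372615 322.6028730841879 202.11991764158373
0.73 [-0.07283634 -0.15569838 -0.00123141  1.        ]
0.61 [ 0.0216532   0.0027729  -0.01512959  1.        ]
```

```bash
python3 -m inch '[[0,0.015,0,0,0,0,0],[0,0.015,0,0,0,0,0],[0,0.015,0,0,0,0,0],[0,0.015,0,0,0,0,0],[0,0.015,0,0,0,0,0]]'
python3 -m inch '[[0,0.015,0,0,0,0,0],[0,0.015,0,0,0,0,0],[0,0.011,0,0,0,0,0],[0,0.006,0,0,0,0,0],[0,0,0,0,0,0,0]]'
python3 - <<'E'
from h import *
s=robot.read_state();w=eyes.read_camera("wrist")
for d in eyes.boxes_of("wrist","jack1")[:3]:
    p=np.array(w["tool_from_camera"])@np.array([*d["location"],1])
    print(d["conf"],p, np.array(s["tool_rot"])@p[:3]+s["eef_pos"])
E
```

```text
t: 5.35
eef_pos: [0.5919, 0.1774, 0.0108]
tool_rot: [[0.002, 1.0, 0.0], [1.0, -0.002, 0.0], [0.0, 0.0, -1.0]]
ft_force: [0.8, -0.7, 0.5]
width: 0.0
grip_force: 0.1
t: 5.85
eef_pos: [0.5918, 0.224, 0.0106]
tool_rot: [[0.001, 1.0, 0.0], [1.0, -0.001, 0.0], [0.0, 0.0, -1.0]]
ft_force: [-0.2, -0.7, 0.3]
width: 0.0002
grip_force: 0.0
0.78 [ 2.32757035e-02 -5.28004785e-04 -1.59910163e-02  1.00000000e+00] [0.59128499 0.24732148 0.02664806]
```

```bash
python3 -m inch '[[0,-0.020,0,0,0,0,0],[0,-0.005,0.040,0,0,0,0],[0,0,0.040,0,0,-0.105,0],[-0.030,-0.037,0,0,0,-0.105,0],[-0.030,-0.037,0,0,0,-0.105,0]]'
python3 -m inch '[[-0.030,-0.037,0,0,0,0,0],[-0.030,-0.037,0,0,0,0,0],[-0.030,-0.037,0,0,0,0,0],[-0.029,-0.037,0,0,0,0,0],[0,0,0,0,0,0,0]]'
python3 - <<'E'
from h import *
s=robot.read_state();w=eyes.read_camera("wrist")
for d in eyes.boxes_of("wrist","jack1")[:3]:
    p=np.array(w["tool_from_camera"])@np.array([*d["location"],1])
    print(d["conf"],p, np.array(s["tool_rot"])@p[:3]+s["eef_pos"])
E
```

```text
t: 6.45
eef_pos: [0.5329, 0.1227, 0.0923]
tool_rot: [[0.316, 0.949, 0.004], [0.949, -0.316, 0.001], [0.002, 0.003, -1.0]]
ft_force: [0.5, -1.0, -0.7]
width: -0.0004
grip_force: 0.0
t: 6.95
eef_pos: [0.4072, -0.0293, 0.0901]
tool_rot: [[0.323, 0.947, -0.005], [0.947, -0.323, 0.001], [-0.0, -0.005, -1.0]]
ft_force: [0.1, 1.0, 0.1]
width: -0.0001
grip_force: 0.0
0.94 [0.05065265 0.00269513 0.07125882 1.        ] [0.42573861 0.01782342 0.01881165]
0.57 [-0.09107659  0.26562959  0.08457156  1.        ] [ 0.62883085 -0.20113069  0.00426583]
```

```bash
python3 -m inch '[[0.002,-0.001,-0.040,0,0,0,0],[0,0,-0.025,0,0,0,0],[0,0,-0.010,0,0,0,0],[0,0,-0.004,0,0,0,0],[0,0,0,0,0,0,0]]'
python3 -m inch '[[0.0024,0.0071,0,0,0,0,0],[0.0016,0.0047,0,0,0,0,0],[0.0016,0.0047,0,0,0,0,0],[0.0016,0.0047,0,0,0,0,0],[0.0016,0.0047,0,0,0,0,0]]'
python3 -m inch '[[0.002,0.006,0,0,0,0,0],[0.0025,0.0075,0,0,0,0,0],[0.0025,0.0075,0,0,0,0,0],[0.003,0.009,0,0,0,0,0],[0.003,0.009,0,0,0,0,0]]'
python3 - <<'E'
from h import *
s=robot.read_state();w=eyes.read_camera("wrist")
for d in eyes.boxes_of("wrist","jack1")[:3]:
    p=np.array(w["tool_from_camera"])@np.array([*d["location"],1])
    print(d["conf"],p, np.array(s["tool_rot"])@p[:3]+s["eef_pos"])
cv2.imwrite("pics/b1.png",w["color"])
E
```

```text
t: 7.55
eef_pos: [0.4157, -0.0251, 0.0119]
tool_rot: [[0.312, 0.95, 0.001], [0.95, -0.312, -0.0], [-0.0, 0.001, -1.0]]
ft_force: [0.4, 0.6, -0.0]
width: 0.0004
grip_force: 0.0
t: 8.05
eef_pos: [0.424, 0.0013, 0.012]
tool_rot: [[0.312, 0.95, 0.001], [0.95, -0.312, 0.0], [0.0, 0.0, -1.0]]
ft_force: [0.2, -1.0, 0.8]
width: -0.0002
grip_force: 0.1
t: 8.55
eef_pos: [0.437, 0.0406, 0.0117]
tool_rot: [[0.312, 0.95, 0.0], [0.95, -0.312, -0.0], [0.0, 0.0, -1.0]]
ft_force: [-0.0, 0.0, 0.7]
width: -0.0002
grip_force: 0.1
0.96 [ 0.03244259 -0.00642014 -0.00948123  1.        ] [0.44102172 0.07338184 0.02122886]
```

View pics/b1.png

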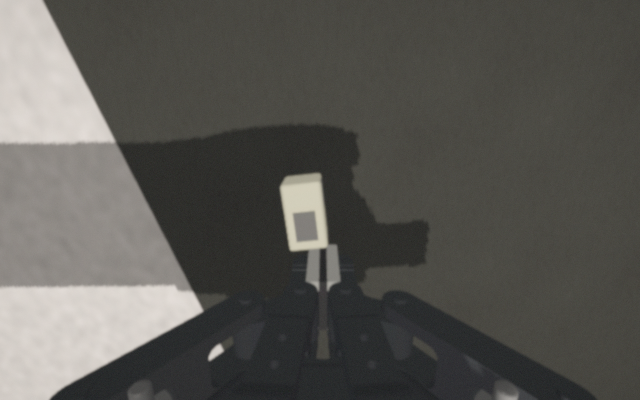

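The jack is end-on at (305,215), about 6 mm left of the fingers and tilted left. I'll back off, shift left, and turn the tool to match.

```bash
python3 -m inch '[[-0.0025,-0.0076,0,0,0,0,0],[-0.0066,0.0022,0,0,0,0.10,0],[0.0010,0.0030,0,0,0,0,0],[0.0015,0.0045,0,0,0,0,0],[0.0015,0.0045,0,0,0,0,0]]'
python3 -m inch '[[0.002,0.006,0,0,0,0,0],[0.0025,0.0075,0,0,0,0,0],[0.003,0.009,0,0,0,0,0],[0.0033,0.01,0,0,0,0,0],[0.0033,0.01,0,0,0,0,0]]'
cat >> h.py <<'E'
def wrist(f=None):
    s=robot.read_state();w=eyes.read_camera("wrist")
    for d in eyes.boxes_of("wrist","jack1")[:3]:
        p=np.array(w["tool_from_camera"])@np.array([*d["location"],1])
        print(round(d["conf"],2),np.round(p[:3],4), np.round(np.array(s["tool_rot"])@p[:3]+s["eef_pos"],3))
    for d in eyes.regions_of("wrist","jack1")[:2]:
        m=d["mask"].astype(np.uint8); c=max(cv2.findContours(m,0,2)[0],key=cv2.contourArea); print(d["conf"],cv2.minAreaRect(c))
    if f: cv2.imwrite(f,w["color"][100:300,160:480])
E
python3 -c "
from h import *
wrist('pics/b2.png')"
```

```text
t: 9.15
eef_pos: [0.4321, 0.0464, 0.0119]
tool_rot: [[0.218, 0.976, 0.001], [0.976, -0.218, -0.0], [0.0, 0.001, -1.0]]
ft_force: [0.3, -0.3, 0.0]
width: -0.0
grip_force: 0.1
t: 9.65
eef_pos: [0.4461, 0.09, 0.0118]
tool_rot: [[0.216, 0.976, 0.0], [0.976, -0.216, 0.0], [0.0, 0.0, -1.0]]
ft_force: [-0.6, 0.2, -0.4]
width: -0.0
grip_force: 0.1
0.66 [ 0.0346  0.0032 -0.0093] [0.457 0.123 0.021]
0.96 ((324.5, 212.0), (74.0, 41.0), 90.0)
```

View pics/b2.png

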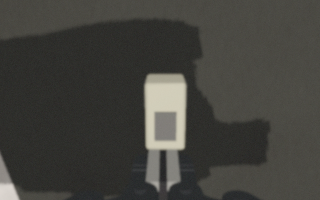

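Flush and centred now.

```bash
python3 -m inch '[[0.0035,0.012,0,0,0,0,0],[0.0038,0.013,0,0,0,0,0],[0.004,0.014,0,0,0,0,0],[0.004,0.014,0,0,0,0,0]]'
python3 -c "
from h import *
wrist()"
```

```text
t: 10.2
eef_pos: [0.4615, 0.1434, 0.0118]
tool_rot: [[0.216, 0.976, 0.0], [0.976, -0.216, 0.0], [0.0, 0.0, -1.0]]
ft_force: [0.1, -0.2, 0.7]
width: 0.0002
grip_force: 0.1
0.58 [ 0.0318  0.0002 -0.0083] [0.468 0.174 0.02 ]
0.73 ((325.4999694824219, 211.99996948242188), (73.99998474121094, 40.99999237060547), 90.0)
```

Still flush. About 75 mm more to go.

```bash
python3 -m inch '[[0.0035,0.013,0,0,0,0,0],[0.0038,0.014,0,0,0,0,0],[0.0038,0.014,0,0,0,0,0],[0.0038,0.014,0,0,0,0,0],[0.003,0.010,0,0,0,0,0]]'
python3 -m inch '[[0.0013,0.005,0,0,0,0,0],[0,0,0,0,0,0,0]]'
python3 -c "
from h import *
wrist()"
```

```text
t: 10.85
eef_pos: [0.4793, 0.2089, 0.0118]
tool_rot: [[0.215, 0.977, 0.0], [0.977, -0.215, 0.0], [0.0, 0.0, -1.0]]
ft_force: [0.2, -0.7, 0.4]
width: -0.0003
grip_force: 0.1
t: 11.05
eef_pos: [0.4804, 0.2127, 0.0117]
tool_rot: [[0.215, 0.977, 0.0], [0.977, -0.215, 0.0], [0.0, 0.0, -1.0]]
ft_force: [0.3, -0.5, -0.5]
width: 0.0002
grip_force: 0.0
0.6 [ 0.0313  0.0036 -0.0083] [0.491 0.243 0.02 ]
0.56 [ 0.0573  0.0961 -0.0136] [0.587 0.248 0.025]
0.94 ((560.9807739257812, 148.40386962890625), (49.421268463134766, 107.66776275634766), 78.69007110595703)
```

```bash
python3 -m inch '[[-0.004,-0.020,0,0,0,0,0],[-0.001,-0.003,0.040,0,0,0,0],[0,0,0.045,0,0,0.11,0],[0.0167,-0.0445,0,0,0,0.108,0],[0.0167,-0.0445,0,0,0,0,0]]'
python3 -m inch '[[0.0167,-0.0445,0,0,0,0,0],[0.0167,-0.0445,0,0,0,0,0],[0.0167,-0.0445,0,0,0,0,0],[0.0167,-0.0445,0,0,0,0,0],[0.0167,-0.0445,0,0,0,0,0]]'
python3 -m inch '[[0.0167,-0.0445,0,0,0,0,0],[0.0167,-0.0445,0,0,0,0,0],[0.0167,-0.0445,0,0,0,0,0],[0,0,0,0,0,0,0],[0,0,0,0,0,0,0]]'
python3 -c "
from h import *
wrist()"
```

```text
t: 11.7
eef_pos: [0.5096, 0.1007, 0.0985]
tool_rot: [[-0.007, 1.0, 0.003], [1.0, 0.007, 0.003], [0.003, 0.003, -1.0]]
ft_force: [0.8, -0.8, -0.1]
width: -0.0
grip_force: 0.0
t: 12.2
eef_pos: [0.5919, -0.1252, 0.0968]
tool_rot: [[0.001, 1.0, -0.0], [1.0, -0.001, 0.0], [0.0, -0.0, -1.0]]
ft_force: [0.5, 0.2, -0.1]
width: -0.0001
grip_force: 0.0
t: 12.7
eef_pos: [0.6409, -0.2587, 0.0964]
tool_rot: [[0.004, 1.0, -0.001], [1.0, -0.004, -0.0], [-0.0, -0.001, -1.0]]
ft_force: [0.6, 1.1, -0.5]
width: 0.0001
grip_force: 0.0
0.87 [ 0.0538 -0.0013  0.0754] [ 0.64  -0.205  0.021]
0.85 ((323.1303405761719, 140.36854553222656), (47.73259353637695, 28.223905563354492), 39.55966567993164)
```

```bash
python3 -m inch '[[0.002,0,-0.040,0,0,0,0],[0,0,-0.030,0,0,0,0],[0,0,-0.010,0,0,0,0],[0,0.005,-0.005,0,0,0,0],[0,0.007,0,0,0,0,0]]'
python3 -m inch '[[0,0.005,0,0,0,0,0],[0,0.005,0,0,0,0,0],[0,0.005,0,0,0,0,0],[0,0.005,0,0,0,0,0],[0,0.006,0,0,0,0,0]]'
python3 -m inch '[[0,0.006,0,0,0,0,0],[0,0.007,0,0,0,0,0],[0,0.008,0,0,0,0,0],[0,0.008,0,0,0,0,0]]'
python3 -c "
from h import *
wrist('pics/c1.png')"
```

```text
t: 13.35
eef_pos: [0.6445, -0.2438, 0.0124]
tool_rot: [[-0.0, 1.0, 0.001], [1.0, 0.0, -0.0], [-0.0, 0.001, -1.0]]
ft_force: [-0.2, -1.3, 0.1]
width: 0.0002
grip_force: 0.0
t: 13.85
eef_pos: [0.6444, -0.2181, 0.0122]
tool_rot: [[0.0, 1.0, 0.001], [1.0, -0.0, -0.0], [-0.0, 0.001, -1.0]]
ft_force: [-0.1, -0.5, -0.9]
width: -0.0
grip_force: 0.1
t: 14.25
eef_pos: [0.6442, -0.1885, 0.0117]
tool_rot: [[-0.0, 1.0, -0.0], [1.0, 0.0, 0.0], [0.0, -0.0, -1.0]]
ft_force: [0.3, -0.6, 1.0]
width: 0.0002
grip_force: 0.1
0.62 [ 0.0225 -0.0116 -0.0081] [ 0.633 -0.166  0.02 ]
0.79 ((293.3399963378906, 228.61996459960938), (48.31793212890625, 72.82971954345703), 74.93151092529297)
```

View pics/c1.png

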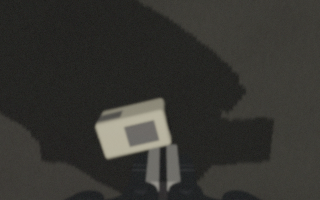

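The jack has turned nearly broadside at (133,130) in the crop. It sits left of the fingers and tilts about 15°, so its normal already points at the pan. I'll back off, turn the tool to match, and centre it.

```bash
python3 -m inch '[[0,-0.016,0,0,0,0,0],[-0.004,-0.002,0,0,0,0.13,0],[-0.003,0,0,0,0,0.13,0],[0,0,0,0,0,0,0]]'
python3 -m inch '[[-0.0018,0.007,0,0,0,0,0],[-0.0013,0.005,0,0,0,0,0],[-0.0013,0.005,0,0,0,0,0],[-0.0013,0.005,0,0,0,0,0],[-0.0015,0.006,0,0,0,0,0]]'
python3 -m inch '[[-0.002,0.007,0,0,0,0,0],[-0.002,0.008,0,0,0,0,0],[-0.0025,0.010,0,0,0,0,0]]'
python3 -c "
from h import *
wrist('pics/c2.png')"
```

```text
t: 14.8
eef_pos: [0.6363, -0.2101, 0.0121]
tool_rot: [[-0.254, 0.967, 0.0], [0.967, 0.254, -0.001], [-0.001, -0.0, -1.0]]
ft_force: [-0.1, 1.1, -0.5]
width: -0.0003
grip_force: 0.0
t: 15.3
eef_pos: [0.63, -0.1786, 0.0118]
tool_rot: [[-0.257, 0.966, 0.0], [0.966, 0.257, -0.0], [-0.0, 0.0, -1.0]]
ft_force: [0.8, -0.6, 0.7]
width: -0.0002
grip_force: 0.1
t: 15.6
eef_pos: [0.6233, -0.1537, 0.0118]
tool_rot: [[-0.257, 0.966, 0.0], [0.966, 0.257, -0.0], [-0.0, 0.0, -1.0]]
ft_force: [0.8, 0.2, 0.2]
width: -0.0002
grip_force: 0.1
0.77 [ 0.0255  0.0048 -0.0094] [ 0.621 -0.128  0.021]
0.71 ((330.0, 225.5), (47.0, 70.0), 90.0)
```

View pics/c2.png

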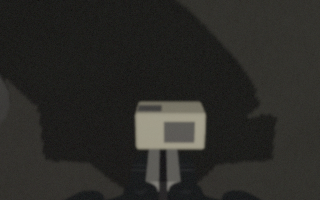

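Flush and centred. I'll push on toward the middle of the pan.

```bash
python3 -m inch '[[-0.0025,0.012,0,0,0,0,0],[-0.003,0.014,0,0,0,0,0],[-0.0033,0.015,0,0,0,0,0],[-0.0033,0.015,0,0,0,0,0],[-0.0033,0.015,0,0,0,0,0]]'
python3 -m inch '[[-0.0033,0.015,0,0,0,0,0],[-0.0033,0.015,0,0,0,0,0],[-0.0033,0.015,0,0,0,0,0],[-0.0033,0.015,0,0,0,0,0]]'
python3 -c "
from h import *
wrist()"
```

```text
t: 16.25
eef_pos: [0.6077, -0.0812, 0.0117]
tool_rot: [[-0.258, 0.966, -0.0], [0.966, 0.258, 0.001], [0.001, 0.0, -1.0]]
ft_force: [0.1, 0.5, 0.9]
width: 0.0002
grip_force: 0.1
t: 16.65
eef_pos: [0.5946, -0.0219, 0.0118]
tool_rot: [[-0.257, 0.966, 0.0], [0.966, 0.257, 0.0], [0.0, 0.0, -1.0]]
ft_force: [-0.2, -0.8, -0.6]
width: -0.0003
grip_force: 0.1
0.91 [ 0.0238  0.0044 -0.0067] [0.593 0.002 0.018]
0.74 ((330.0, 226.0), (48.0, 70.0), 90.0)
```

```bash
python3 -m inch '[[-0.0033,0.015,0,0,0,0,0],[-0.0033,0.015,0,0,0,0,0],[-0.0033,0.015,0,0,0,0,0],[-0.0033,0.015,0,0,0,0,0],[-0.0033,0.015,0,0,0,0,0]]'
python3 -m inch '[[-0.0033,0.015,0,0,0,0,0],[-0.0033,0.015,0,0,0,0,0],[-0.0033,0.015,0,0,0,0,0],[-0.0033,0.015,0,0,0,0,0],[-0.0033,0.015,0,0,0,0,0]]'
python3 -c "
from h import *
wrist('pics/c3.png')"
```

```text
t: 17.3
eef_pos: [0.578, 0.0535, 0.0117]
tool_rot: [[-0.258, 0.966, -0.0], [0.966, 0.258, 0.0], [0.0, 0.0, -1.0]]
ft_force: [0.8, -0.7, -0.1]
width: 0.0
grip_force: 0.1
t: 17.8
eef_pos: [0.5616, 0.1281, 0.0118]
tool_rot: [[-0.257, 0.966, 0.0], [0.966, 0.257, 0.0], [-0.0, 0.0, -1.0]]
ft_force: [0.2, -0.6, 0.1]
width: -0.0001
grip_force: 0.1
0.83 [ 0.0239  0.003  -0.008 ] [0.558 0.152 0.02 ]
0.82 [ 0.1135 -0.0387 -0.0033] [0.495 0.228 0.015]
0.67 [ 0.1026  0.0588 -0.0121] [0.592 0.242 0.024]
0.89 ((481.9192199707031, 28.066436767578125), (95.18042755126953, 66.52769470214844), 16.8583984375)
0.66 ((330.5, 225.5), (47.0, 69.0), 90.0)
```

View pics/c3.png

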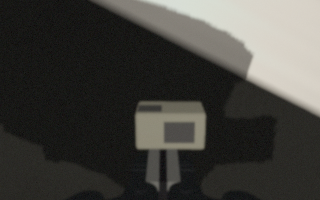

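Flush at the mouth, with the white pan floor ahead at the upper right. Final push, then retreat.

```bash
python3 -m inch '[[-0.0033,0.015,0,0,0,0,0],[-0.0033,0.015,0,0,0,0,0],[-0.0033,0.015,0,0,0,0,0],[-0.0033,0.015,0,0,0,0,0],[-0.0033,0.014,0,0,0,0,0]]'
python3 -m inch '[[-0.002,0.010,0,0,0,0,0],[-0.001,0.005,0,0,0,0,0],[0,0,0,0,0,0,0],[0.003,-0.010,0,0,0,0,0],[0.003,-0.015,0,0,0,0,0]]'
python3 -m inch '[[0,0,0.040,0,0,0,0],[0,0,0.045,0,0,0,0],[0,-0.040,0.045,0,0,0,0],[0,-0.045,0.030,0,0,0,0],[0,-0.045,0,0,0,0,0]]'
python3 -m inch '[[0,-0.045,0,0,0,0,0],[0,-0.045,0,0,0,0,0],[0,-0.045,0,0,0,0,0],[0,-0.045,0,0,0,0,0],[0,0,0,0,0,0,0]]'
python3 - <<'E'
from h import *
im=locs("top",["jack1","jar","tape","adapter","mug","tester","screwdriver"])
for d in eyes.regions_of("top","jack1")[:4]:
    m=d["mask"]; v,u=np.nonzero(m); print(d["conf"],m.sum(),ray(im,u.mean(),v.mean(),.022))
cv2.imwrite("pics/end.png",cv2.resize(im["color"][120:320,140:460],(800,500)))
E
```

```text
t: 18.45
eef_pos: [0.545, 0.2027, 0.0117]
tool_rot: [[-0.258, 0.966, 0.0], [0.966, 0.258, 0.0], [0.0, 0.0, -1.0]]
ft_force: [0.8, 0.3, -0.0]
width: -0.0001
grip_force: 0.1
t: 18.95
eef_pos: [0.5488, 0.1897, 0.0118]
tool_rot: [[-0.258, 0.966, 0.0], [0.966, 0.258, -0.0], [-0.0, 0.0, -1.0]]
ft_force: [-0.0, 0.1, 0.6]
width: 0.0002
grip_force: 0.0
t: 19.45
eef_pos: [0.5515, 0.0678, 0.1663]
tool_rot: [[-0.256, 0.967, 0.009], [0.967, 0.256, 0.002], [-0.0, 0.009, -1.0]]
ft_force: [1.8, -0.4, -0.0]
width: -0.0002
grip_force: 0.0
t: 19.95
eef_pos: [0.5459, -0.1206, 0.1628]
tool_rot: [[-0.242, 0.97, 0.001], [0.97, 0.242, -0.005], [-0.005, -0.0, -1.0]]
ft_force: [0.4, -0.6, -0.4]
width: -0.0
grip_force: 0.0
top jack1 0.5 [0.488 0.239 0.021] [242. 247.]
top tape 0.78 [ 0.425 -0.294  0.014] [432. 265.]
top tape 0.38 [0.558 0.246 0.002] [241. 223.]
top adapter 0.83 [ 0.718 -0.066  0.035] [348. 163.]
top mug 0.61 [ 0.645 -0.464  0.05 ] [491. 184.]
top tester 0.74 [0.501 0.469 0.026] [159. 244.]
top screwdriver 0.86 [0.79  0.151 0.017] [273. 143.]
0.65 93 [0.54088521 0.23865259 0.022     ]
0.6 82 [0.59385056 0.24475303 0.022     ]
```

View pics/end.png

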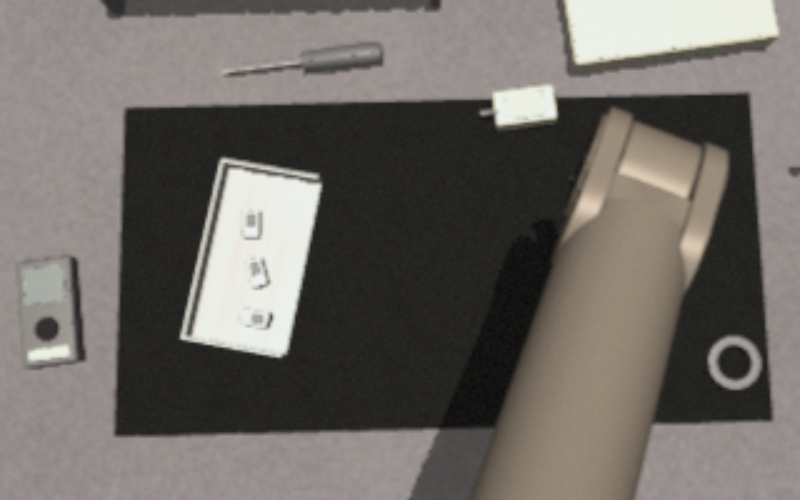

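The picture shows all three jacks in the pan at (252,222), (258,272) and (257,318), each about 40 mm or more in from the mouth. The tape, adapter, tester, mug and screwdriver read the same positions as at the start. The jar is hidden behind the arm, but nothing came near it.

```bash
python3 -c "
from cell import robot
print(robot.finish_job())"
```

```text
the job is handed in; nothing more can be done
None
```

All three jacks were swept into the pan, each about 40 mm or more past its open side, and the job was handed in at about 20 s; no verdict came back, the jar was hidden by the arm in the last picture, and the other bench items had not moved.

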